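Clock a flat-sided cover disc in the press nest

TASK

The steel cover disc lies loose and turned the wrong way in the small nest behind the feed track. Come down gently on its rubber face with a fingertip and turn it until its flat edge faces the alignment bar and press it flush against the bar; only then slide the V-jaw up by its knob, firmly, so that the disc is held snug between jaw and bar. Use gentle force on the disc, neither pinning it hard nor jamming it on the bar, and leave the things lying round the nest alone.

Things in the scene. Friction and masses are not known exactly. Their poses are not given: they have to be found in the camera images.
- nest: Fixed aluminium base plate, 172 x 130 x 12 mm, behind the feed track. Origin on its underside at z = 0; its +x points away from the robot, from jaw to bar. It spans x -100 to +72 mm, y -65 to +65 mm; its oiled top (12 mm up) is slippery. To its right two hand presses, up to 0.63 m tall, fill x 0.43 to 0.67 m, y -0.45 to +0.06 m of the bench: go round in front of them.
- align_bar: Alignment bar: plain steel bar fixed along the far side of the nest, 14 mm deep, 104 mm long, 12 mm tall above the plate (top 24 mm above the bench; two low screw heads on it). Origin at the middle of its lower front edge, at nest x = +48 mm, 12 mm up; its front face (at its x = 0) looks to nest -x and is the one the flat must lie against.
- cover_disc: Loose steel disc, 90 mm diameter, 8 mm thick, 0.32 kg, too wide to grip. On top a grippy black rubber facing (1 mm thick, same outline, 6 mm inside the edge; top 9 mm above the plate); meet it slowly (5 mm/s), a light touch is 4 to 15 N. One flat on its edge, 48 mm long, 38 mm from the centre, on its +x side. Origin: centre of its underside, z up. Lying right: x along the nest's x, centre at nest x = +10 mm. Starts 0.8 rad or more off.
- disc_flat (a point): Middle of the disc's flat, at half its thickness (38 mm from the centre along the disc's +x). Its axes are the disc's: +x is the outward normal of the flat. Flush on the bar it stands at nest x = +48 mm.
- jaw (a joint): Slide of the V-jaw towards the bar, in m: 0 fully back, grows along the nest's +x, at most 0.026. It starts at 0 to 0.004, meets a disc that lies flush at about 0.020, and one not turned right at about 0.013. Its slide drags with about 3 N; it stays where left. A firm push on the knob is some 8 to 16 N. Steel 120-degree V, arms 14 mm tall above the plate.
- jaw_knob (a point): On the axis of the jaw's black upright round knob (18 mm diameter over its upper 17 mm, top 58 mm above the bench), 48 mm above the bench, at half its height; it moves with the jaw. It stands on the jaw's 18 mm tall back block, whose top is 30 mm above the bench and whose rear face is 13 mm behind the knob's axis. Push it from behind (nest -x side) or pinch it.
- turned_a: Bystander: small turned brass-coloured part with a steel pin, 22 mm diameter, 20 mm tall, standing beside the nest, on its left. Origin at the centre of its underside.
- turned_b: Bystander: a second such turned part, 22 mm diameter, 20 mm tall, beside the nest, on its right near the bar. Origin at the centre of its underside.
- brush: Bystander: parts brush with a wooden handle, 146 x 20 x 9 mm, lying left of the nest. Origin at the centre of its underside.
- carton: Bystander: small white carton, 50 x 82 x 34 mm, at the left. Origin at the centre of its underside.
- caliper: Bystander: vernier caliper, 60 x 226 x 7 mm, lying flat in front of the feed track. Origin at the centre of its underside.

How it is judged (in metres and radians):
On the way, in this order (a step that is already met when the one before it is completed fails the run):
1. the disc's flat is pressed flush against the alignment bar (within 0.05 rad and 1.8 mm, touching with over 2 N) while the jaw is still back (angle between the x axis of cover_disc and the x axis of nest, either way round below 0.05 rad and x of disc_flat in the frame of nest above 0.0462 m and contact force between cover_disc and align_bar above 2 N and value of joint jaw below 0.015 m), for 0.2 s.
2. the jaw has been pushed up firmly, so that it presses the flush disc on the bar with over 3 N (angle between the x axis of cover_disc and the x axis of nest, either way round below 0.05 rad and x of disc_flat in the frame of nest above 0.0462 m and contact force between cover_disc and align_bar above 3 N and value of joint jaw above 0.0185 m), for 0.2 s.
At the end, for the whole second after the job is handed in: The disc lies flat and still on the nest plate, centred across the nest within 5 mm, its flat on the alignment bar (square to 0.05 rad, middle of the flat within 1.8 mm of the bar's face), and the V-jaw stands up against its rim (jaw slide beyond 18.5 mm) (angle between the x axis of cover_disc and the x axis of nest, either way round below 0.05 rad and x of disc_flat in the frame of nest above 0.0462 m and value of joint jaw above 0.0185 m and height (world z) of cover_disc below 0.0145 m and angle between cover_disc's own z axis and vertical below 0.04 rad and y of cover_disc in the frame of nest between -0.005 and 0.005 m and linear speed of cover_disc below 0.01 m/s); the robot touches nothing.
It fails at once if the fingers press on the disc with over 30 N (contact force between the fingers and cover_disc above 30 N).
It fails at once if the disc is jammed on the alignment bar with over 20 N (contact force between cover_disc and align_bar above 20 N).
It fails at once if a turned part, the brush, the carton or the caliper is moved by more than 15 mm (distance of any of turned_a, turned_b, brush, carton, caliper from where it was at the start of the episode above 0.015 m).
It also fails if it takes over 72 s, if anything falls off the work surface, if the arm or the gripper's body presses on something with over 40 N, if the wrist force passes 120 N, or if a joint passes its speed limit or range.

ROBOT

A 7-joint arm with a two-finger parallel gripper is mounted at the origin on a cart in front of the work surface, level with it; the furniture and walls round the work are solid. World frame = base frame: x ahead of the robot, y to its left, z up, the work surface at z = 0. Lengths are in mm, angles in rad, forces in N, time in s.
With the tool pointing down it reaches from about 400 to 875 mm from the base axis. Payload 4.4 kg.
Tool frame: the origin (TCP) lies on the centre line of the jaws, within the pads' length; the fingertips stand 19 mm ahead of it and the grasp point (between the pads) is the TCP; z points along the fingers, y is the line along which they close (so a half turn about z gives the same grasp; the last joint's range is limited). The gripper opens to 85 mm and grips with 20 to 120 N. Pads are 22 mm wide; open, the fingers measure 114 mm over their backs; the gripper's body (76 mm by 85 mm) begins 54 mm behind the grasp point. The pads swing forward as they close: fully open they stand 13 mm farther back than shut.
Start: joints at [-1.308, 0.628, 0.038, 1.517, -0.027, 0.996, -0.02], TCP at [209.867, 615.202, 250.313] pointing down, gripper open.
Joint ranges: [-3.06, 3.06], [-0.37, 2.12], [-1.25, 1.32], [0.18, 2.47], [-1.1, 4.24], [0.23, 1.98], [-2.94, 2.94]. Speed limits (rad/s): [2.57, 2.57, 3.14, 3.14, 3.14, 3.14, 3.14].

INTERFACE

Orientations are given as [roll, pitch, yaw] about the fixed x, y, z axes, in that order (R = Rz(yaw) Ry(pitch) Rx(roll)).
In Python, from cell import ctrl, viewer, silhouettes gives the robot as it stands.
- The arm moves only by the shell command python3 -m creep 'ROWS'. ROWS is JSON, a list of rows, each an object with "jaw": the gripper command: -1 is shut, 1 is fully open, values between are in proportion; "xyz": the shift along the tool's x, y, z in mm, a list of three; "angular": the turn, a rotation vector about the tool's x, y, z in rad, a list of three. In form: [{"jaw": jaw, "xyz": [tx, ty, tz], "angular": [rx, ry, rz]}, ...]. A call has 1 to 12 rows; each row is the pose to reach, as a shift and turn from the pose commanded when the call began, along the tool's axes at that moment; what a row does not reach only later rows make up. A row lasts 1/8 s, in which the tool goes at most 62.5 mm and 10.7 degrees, less where a joint would pass 70% of its speed; a pose out of reach is approached as far as the arm can. A call with a gripper value outside its range is refused whole. The fingers move at their own pace and stop on an object; the grip force is fixed at half the most. Time passes only in rows, so rows that repeat a pose let the fingers close. It gives the time, the measured TCP pose, the force, the opening and the grip force at its end, in the units of the state.
- ctrl.read_state(): the state, without advancing time (a new reading comes with each control period).
- viewer.get_image(name): name is "scene" or "top" or "wrist"; returns (picture, depth): 480x640x3 uint8, red, green, blue; 480x640 float32, mm along the optical axis (not along the pixel's ray), 0 where there is no reading.
- viewer.camera_model(name): a dict with "fx", "fy", "cx", "cy" (pixels), "T" (4x4, takes a point from camera to world coordinates). Camera axes: x right, y down, z forward; pixel columns grow to the right and rows downward; lengths in mm; the calibration is good to about 2 mm. The wrist camera is an equidistant fisheye: a pixel r from the principal point sees the ray r / f radians off the axis. A picture is of the moment at which its call begins: read the wrist's pose just before it. camera_model takes no time and is no camera call; for the wrist camera it gives the pose at the moment of the call.
- ctrl.finish_job(): hands the job in; it is judged then, once.
Trained networks look in the newest picture that a camera, given by its name, has taken for a name from the list of things; names that differ only in an ending like _2 or _b are one class to them, and where a whole thing is asked for, a point or a joint stands for the part that bears it (a point fixed in the world has none). Each returns a list of dicts, best first, with "score" (0 to 1); they miss things now and then, are a little off and sometimes report something else, mostly with a low value. They report only what shows in the picture. A call takes as long as a camera call.
- silhouettes(camera, target): "pixels" (480x640 bool, what is visible of it) and "xy" ([column, row] in pixels, amid what is visible of it).
The state is a dict: "clock": time; "qpos": joint angles; "qd": joint speeds; "tau": joint torques, N m; "eef_pos": TCP position; "tool_rot": TCP orientation; "force": force on the tool from outside, world axes, zero at the start; "torque": the same for the moment, N m; "width": finger opening in mm; "gripper_force": force on a finger pad.
Only numpy, scipy, OpenCV 4.12 (cv2) and the standard library are available. Lean on these libraries where they do the work, as an engineer would, in place of code of your own. Each camera call takes 0.05 s, during which the arm holds its last target. There are 200 camera calls.

## Working session

There is one attempt and no reset: what is moved stays moved. The work goes in short steps, Python scripts to look and compute and a shell command to move; the robot and the scene stay as the last step left them, time stands still between calls to the robot, and variables do not carry over. Pictures are saved under pics/ and viewed, at most 10 in all, crops included, and the job is handed in when it is done.

```bash
mkdir -p pics; ls; cat > h.py <<'E'
import numpy as np, cv2
from cell import ctrl, viewer, silhouettes
def shot(n,f=None):
    p,d=viewer.get_image(n)
    if f: cv2.imwrite('pics/'+f,p[:,:,::-1])
    return p,d,viewer.camera_model(n)
def world(m,u,v,d=None,z=None):
    """pixel -> world, pinhole; with depth d or on plane z"""
    u=np.atleast_1d(u).astype(float);v=np.atleast_1d(v).astype(float);T=np.array(m['T'])
    r=np.stack([(u-m['cx'])/m['fx'],(v-m['cy'])/m['fy'],np.ones_like(u)],-1)
    w=r@T[:3,:3].T;o=T[:3,3]
    s=np.atleast_1d(d) if d is not None else (z-o[2])/w[:,2]
    return o+w*s[:,None]
E
python3 - <<'E'
from h import *
np.set_printoptions(precision=1,suppress=True)
for n in['top','scene']:
    p,d,m=shot(n,n+'0.png'); print(n,np.array(m['T'])[:3],m['fx'])
    for t in['nest','align_bar','cover_disc','jaw_knob','turned_a','brush','carton','caliper']:
        for s in silhouettes(n,t)[:2]:
            v,u=np.nonzero(s['pixels']&(d>0)); 
            if len(u): w=world(m,u,v,d[v,u]); print(t,round(s['score'],2),s['xy'],np.median(w,0),w.min(0),w.max(0),len(u))
print(ctrl.read_state())
E
```

```text
pics
top [[ -0.   -1.    0.1 491.6]
 [ -1.    0.    0.  273.7]
 [ -0.   -0.1  -1.  910.8]] 503.38635195100267
nest 0.87 [363.4, 219.8] [602.8 200.5  13.2] [529.1 129.5  -2.4] [708.3 268.8  61.9] 5023
align_bar 0.62 [360.5, 159.0] [685.9 204.7  24.1] [677.6 152.7  12.5] [697.4 254.7  30.3] 485
cover_disc 0.95 [365.6, 194.7] [626.5 201.   21.2] [582.1 162.   11.2] [670.4 242.4  26.9] 1846
jaw_knob 0.95 [368.6, 227.7] [564.5 198.2  30.2] [545.7 163.2  10. ] [592.2 233.8  61.9] 709
turned_a 0.41 [320.3, 210.5] [603.2 281.6  14.8] [594.5 272.7   2.6] [613.6 290.8  24.3] 102
brush 0.68 [304.7, 234.0] [565.5 310.6   8.9] [497.2 299.8  -0.4] [622.3 323.3  15.9] 647
carton 0.91 [236.5, 224.3] [577.5 419.6  34.6] [548.9 378.4  -1.2] [610.5 466.9  39.7] 1449
carton 0.31 [368.9, 227.7] [564.  198.2  30.2] [545.7 163.2   8.5] [592.2 232.2  61.9] 712
caliper 0.7 [359.5, 317.8] [411.9 214.6   4.8] [ 250.6   63.5 -906.1] [431.3 308.5  11.9] 1719
scene [[   0.8   -0.4    0.4  223.8]
 [  -0.5   -0.6    0.6 -283.2]
 [   0.    -0.7   -0.7  626.6]] 595.7090241874863
nest 0.64 [334.0, 286.1] [564.  186.8 
[... 576 characters left out ...]
2.7  -1.4] [618.1 325.2  45.7] 637
carton 0.75 [259.1, 195.8] [569.6 403.7  31.9] [547.  374.8 -81.5] [645.4 600.3  36.4] 1616
caliper 0.68 [228.0, 325.7] [410.7 202.4   2.9] [370.1  61.9  -2.7] [430.2 292.    9.1] 2456
caliper 0.18 [378.4, 234.7] [679.9 229.2  21.8] [511.1  23.7  -3.2] [712.8 255.  250.9] 322
{'clock': 0.9, 'qpos': array([-1.3,  0.6,  0. ,  1.5, -0. ,  1. , -0. ]), 'qd': array([-0.,  0., -0.,  0., -0.,  0.,  0.]), 'tau': array([  0. , -56.3,   1.2, -19.4,   0. ,   0. ,  -0. ]), 'eef_pos': array([209.9, 615.2, 250.4]), 'tool_rot': array([ 3.1, -0. ,  2.8]), 'force': array([-0.5, -0.2, -0.1]), 'torque': array([-0., -0., -0.]), 'gripper_force': 0.0, 'width': 85.09054807471848}
```

```bash
python3 - <<'E'
import cv2,numpy as np
a=cv2.imread('pics/top0.png')[110:290,230:450]; b=cv2.imread('pics/scene0.png')[170:350,230:450]
cv2.imwrite('pics/c0.png',np.hstack([cv2.resize(a,None,fx=1.8,fy=1.8),cv2.resize(b,None,fx=1.8,fy=1.8)]))
E
python3 - <<'E'
from h import *
np.set_printoptions(precision=4,suppress=True)
print(ctrl.read_state()['tool_rot'])
p,d,m=shot('top')
s=silhouettes('top','cover_disc')[0]['pixels'].astype(np.uint8)
c=max(cv2.findContours(s,0,1)[0],key=len)[:,0]
w=world(m,c[:,0],c[:,1],z=20)[:,:2]
h=cv2.convexHull(w.astype(np.float32))[:,0]
from scipy.optimize import least_squares
def res(q):
    e=w-q[:2];r=np.hypot(*e.T);c=np.cos(np.arctan2(e[:,1],e[:,0])-q[2])
    return r-np.minimum(45,38/np.maximum(c,.3))
best=sorted([least_squares(res,[*w.mean(0),a],loss='soft_l1') for a in np.arange(-3,3.2,.4)],key=lambda o:o.cost)
for o in best[:5]: print(o.x,o.cost)
sb=silhouettes('top','align_bar')[0]['pixels']; v,u=np.nonzero(sb); wb=world(m,u,v,z=24)[:,:2]
print(cv2.minAreaRect(wb.astype(np.float32)))
sb=silhouettes('top','nest')[0]['pixels']; v,u=np.nonzero(sb); wb=world(m,u,v,z=12)[:,:2]
print(cv2.minAreaRect(wb.astype(np.float32)))
E
```

```text
[ 3.1415 -0.      2.8127]
[626.6965 199.1847  -1.6291] 35.60959435259435
[626.6965 199.1847  -1.6291] 35.609594353305766
[626.706  199.1771  -1.6247] 35.6262081469135
[626.706  199.1771  -1.6247] 35.626208146935184
[626.706  199.1771  -1.6247] 35.626208147082714
((557.9736328125, 310.4777526855469), (122.45987701416016, 18.79303550720215), 2.7810964584350586)
((618.38818359375, 199.3539276123047), (173.42869567871094, 133.17822265625), 3.455120801925659)
```

View pics/c0.png

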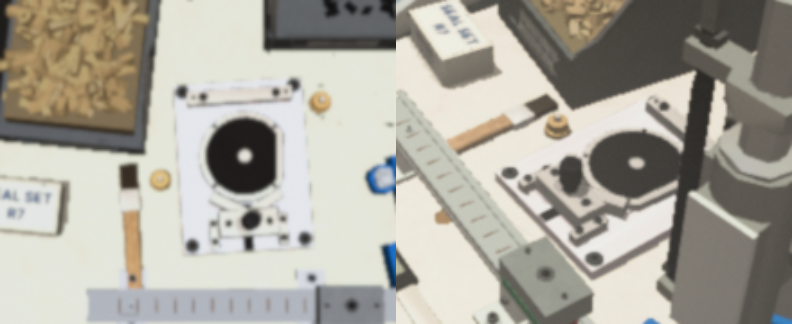

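The flat faces right (−y, about −1.63 rad), the nest yaw is about 0.06, and the disc is at about (627,199). I'll check the heights along the route next.

```bash
python3 - <<'E'
from h import *
p,d,m=shot('top')
v,u=np.nonzero(d>0);w=world(m,u,v,d[v,u])
for x in range(150,850,50):
  print(x,[int(w[k,2].max()) if (k:=(w[:,0]//50*50==x)&(w[:,1]//50*50==y)).any() else -9 for y in range(0,650,50)])
E
```

```text
150 [1, 3, 1, 1, -887, -886, -885, -887, -885, -883, -883, -886, -885]
200 [-887, -887, -882, -882, -885, -883, -884, -885, -888, -886, -886, -887, -886]
250 [-889, -887, -888, -881, -890, -886, -886, -885, -891, -889, -890, -887, -887]
300 [-9, -9, -9, -9, -9, -9, -9, -9, -9, -9, -9, -9, -9]
350 [7, 5, 7, 9, 11, 8, 6, 5, 7, 7, -108, -107, -108]
400 [37, 8, 11, 10, 11, 9, 14, 6, 6, 7, -108, -107, -108]
450 [52, 74, 76, 51, 52, 51, 52, 49, 6, 5, -108, -107, -108]
500 [439, 35, 17, 33, 33, 16, 18, 35, 6, 6, -109, -107, -108]
550 [389, 230, 16, 62, 62, 17, 14, 39, 40, 38, -109, -68, -63]
600 [388, 223, 16, 26, 25, 73, 62, 63, 67, 61, -108, -59, -50]
650 [5, 6, 22, 30, 30, 123, 71, 87, 110, 87, -109, -108, -34]
700 [122, 98, 98, 265, 265, 216, 94, 100, 129, 3, -109, -109, -33]
750 [152, 70, 338, 317, 279, 221, 97, 101, 129, -9, -108, -109, -33]
800 [307, 314, 318, 311, 315, 130, 94, 101, 130, 3, -109, -109, -33]
```

```bash
python3 -m creep '[{"jaw":0.0,"xyz":[-53,-26,0],"angular":[0,0,0.13]},{"jaw":0.0,"xyz":[-106,-52,0],"angular":[0,0,0.26]},{"jaw":0.0,"xyz":[-159,-78,0],"angular":[0,0,0.39]},{"jaw":0.0,"xyz":[-212,-104,0],"angular":[0,0,0.52]},{"jaw":0.0,"xyz":[-265,-130,0],"angular":[0,0,0.65]},{"jaw":0.0,"xyz":[-318,-156,0],"angular":[0,0,0.78]},{"jaw":0.0,"xyz":[-370,-182,20],"angular":[0,0,0.91]},{"jaw":0.0,"xyz":[-423,-208,40],"angular":[0,0,1.04]},{"jaw":0.0,"xyz":[-476,-234,60],"angular":[0,0,1.17]},{"jaw":0.0,"xyz":[-529,-259,80],"angular":[0,0,1.30]},{"jaw":0.0,"xyz":[-529,-259,80],"angular":[0,0,1.30]},{"jaw":0.0,"xyz":[-529,-259,80],"angular":[0,0,1.30]}]'; python3 - <<'E'
from h import *
np.set_printoptions(precision=3,suppress=True)
s=ctrl.read_state();print(s['qpos'],s['eef_pos'],s['tool_rot'])
p,d,m=shot('wrist','w1.png');print(m)
E
```

```text
clock: 2.65
eef_pos: [626.5, 199.8, 170.0]
tool_rot: [-3.14, -0.001, 1.513]
force: [0.5, 0.0, -0.2]
width: 42.8
gripper_force: 0.0
[-0.552  0.753  0.353  1.576 -0.316  0.869 -0.14 ] [626.463 199.849 169.978] [-3.14  -0.001  1.513]
{'fx': 371.64829954431775, 'fy': 371.64829954431775, 'cx': 315.9705543976441, 'cy': 235.62085194175143, 'T': array([[  0.998,  -0.054,  -0.015, 630.538],
       [ -0.056,  -0.956,  -0.287, 274.534],
       [  0.001,   0.287,  -0.958, 294.183],
       [  0.   ,   0.   ,   0.   ,   1.   ]])}
```

View pics/w1.png

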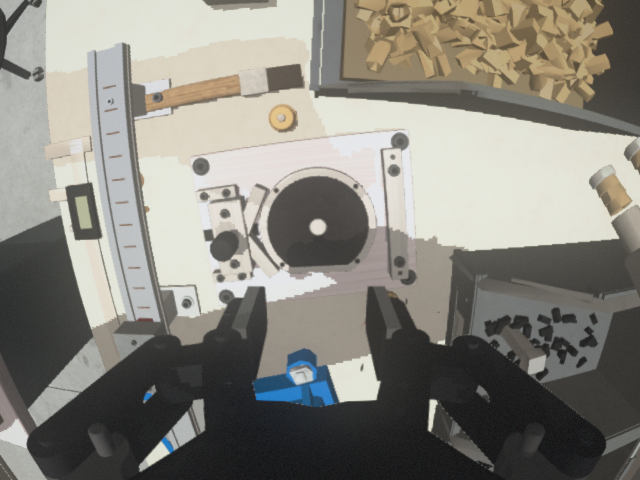

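The wrist view shows the rubber disc at (318,217) with its flat facing down (−y), the bar at columns 385–410, and the knob at (223,245). I'll fit these with the fisheye model.

```bash
cat >> h.py <<'E'
from scipy.optimize import least_squares
def fworld(m,u,v,z):
    T=np.array(m['T']);a=(np.asarray(u,float)-m['cx'])/m['fx'];b=(np.asarray(v,float)-m['cy'])/m['fy']
    th=np.hypot(a,b)+1e-9
    r=np.stack([a/th*np.sin(th),b/th*np.sin(th),np.cos(th)],-1)@T[:3,:3].T;o=T[:3,3]
    return (o+r*((z-o[2])/r[:,2])[:,None])[:,:2]
def outline(mask): return max(cv2.findContours(mask.astype(np.uint8),0,1)[0],key=cv2.contourArea)[:,0]
def fitdisc(w,R,f):
    def res(q):
        e=w-q[:2];r=np.hypot(*e.T);c=np.cos(np.arctan2(e[:,1],e[:,0])-q[2])
        return r-np.minimum(R,f/np.maximum(c,.3))
    return min([least_squares(res,[*w.mean(0),a],loss='soft_l1') for a in np.arange(-3,3.2,.4)],key=lambda o:o.cost)
def rubber(p,m,seed):
    g=cv2.morphologyEx((p.max(2)<70).astype(np.uint8),cv2.MORPH_OPEN,np.ones((3,3)))
    n,l=cv2.connectedComponents(g);k=l==l[seed[1],seed[0]]
    c=outline(k);print('rubber px',k.sum(),c.min(0),c.max(0))
    o=fitdisc(fworld(m,c[:,0],c[:,1],21),39,32);return o.x,o.cost/len(c)
E
python3 - <<'E'
from h import *
np.set_printoptions(precision=3,suppress=True)
p,d,m=shot('wrist')
print(rubber(p,m,(318,240)))
for t,z in[('cover_disc',20),('nest',12),('align_bar',24),('jaw_knob',30)]:
    for s in silhouettes('wrist',t)[:1]:
        c=outline(s['pixels']);w=fworld(m,c[:,0],c[:,1],z)
        print(t,s['score'],s['xy'],cv2.minAreaRect(w.astype(np.float32)))
        if t=='cover_disc':print(fitdisc(w,45,38).x)
# knob top: dark blob
g=(p.max(2)<60).astype(np.uint8);n,l,st,ce=cv2.connectedComponentsWithStats(g)
k=l[243,225];print(k,st[k],fworld(m,[ce[k][0]],[ce[k][1]],50))
# bar front edge: brightness columns
for r in (170,200,240):print(r,p[r,370:415].mean(1).astype(int))
E
```

```text
rubber px 1555 [292 234] [363 265]
(array([636.759, 208.973,  30.841]), np.float64(5.614899472186732))
cover_disc 0.77 [318.1, 221.4] ((627.4998779296875, 203.20681762695312), (83.4785385131836, 89.2775650024414), 89.37474060058594)
[627.888 199.641  -1.581]
nest 0.96 [275.5, 191.3] ((619.7935180664062, 200.68890380859375), (173.2418975830078, 131.16143798828125), 3.490591049194336)
align_bar 0.73 [394.4, 213.5] ((687.6158447265625, 204.9412078857422), (16.242786407470703, 104.832275390625), 3.6162991523742676)
jaw_knob 0.58 [238.9, 234.8] ((568.7969360351562, 199.62338256835938), (52.05364227294922, 72.89725494384766), 3.4395995140075684)
0 [     0      0    640    480 233475] [[630.056 234.519]]
170 [225 224 224 225 225 227 231 232 232 231 226 222 169 122 153 202 215 203
 178 122 119 121 113 104  97  98 102 111 115 130 188 216 211 216 230 232
 232 232 232 232 229 223 225 228 228]
200 [202 228 231 232 231 231 232 232 232 231 231 231 231 227 196 120 111 183
 218 222 223 224 223 221 220 220 221 221 217 215 215 216 215 216 208 225
 232 232 231 232 232 231 229 216 214]
240 [138 139 141 140 139 147 156 157 156 158 155 155 156 158 155 132 121 108
  92 102 124 137 140 140 139 139 138 139 138 139 138 135 135 137 138 139
 138 148 159 159 160 160 162 170 198]
```

```bash
python3 -m creep '[{"jaw":-0.1,"xyz":[0,1.4,30],"angular":[0,0,0]},{"jaw":-0.1,"xyz":[0,1.4,65],"angular":[0,0,0]},{"jaw":-0.1,"xyz":[0,1.4,95],"angular":[0,0,0]},{"jaw":-0.1,"xyz":[0,1.4,115],"angular":[0,0,0]},{"jaw":-0.1,"xyz":[0,1.4,120],"angular":[0,0,0]},{"jaw":-0.1,"xyz":[0,1.4,122],"angular":[0,0,0]},{"jaw":-0.1,"xyz":[0,1.4,123],"angular":[0,0,0]},{"jaw":-0.1,"xyz":[0,1.4,124],"angular":[0,0,0]},{"jaw":-0.1,"xyz":[0,1.4,124.6],"angular":[0,0,0]},{"jaw":-0.1,"xyz":[0,1.4,125.2],"angular":[0,0,0]},{"jaw":-0.1,"xyz":[0,1.4,125.8],"angular":[0,0,0]},{"jaw":-0.1,"xyz":[0,1.4,126.4],"angular":[0,0,0]}]'
python3 - <<'E'
from h import *
shot('wrist','w2.png')
E
```

```text
clock: 4.45
eef_pos: [628.3, 199.2, 43.8]
tool_rot: [-3.142, -0.0, 1.513]
force: [-1.2, 0.7, -0.6]
width: 38.7
gripper_force: 0.0
```

View pics/w2.png

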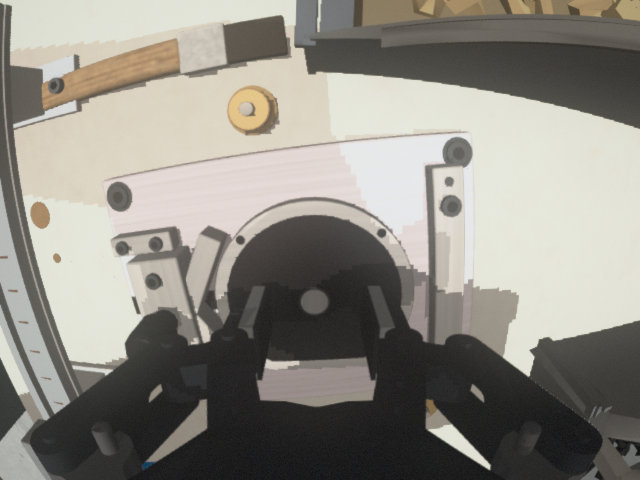

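The fingers straddle the disc centre (315,300), clear of the knob and with no contact force yet. I'll creep down.

```bash
python3 -m creep '[{"jaw":-0.1,"xyz":[0,0,0.6],"angular":[0,0,0]},{"jaw":-0.1,"xyz":[0,0,1.2],"angular":[0,0,0]},{"jaw":-0.1,"xyz":[0,0,1.8],"angular":[0,0,0]},{"jaw":-0.1,"xyz":[0,0,2.4],"angular":[0,0,0]},{"jaw":-0.1,"xyz":[0,0,3.0],"angular":[0,0,0]}]'
```

```text
clock: 5.12
eef_pos: [628.3, 199.2, 40.9]
tool_rot: [-3.142, -0.0, 1.513]
force: [0.0, 0.3, -0.4]
width: 38.6
gripper_force: 0.0
```

```bash
python3 -m creep '[{"jaw":-0.1,"xyz":[0,0,0.5],"angular":[0,0,0]},{"jaw":-0.1,"xyz":[0,0,1.0],"angular":[0,0,0]}]'
```

```text
clock: 5.38
eef_pos: [628.3, 199.2, 39.9]
tool_rot: [-3.142, -0.0, 1.513]
force: [0.1, 0.2, -0.6]
width: 38.3
gripper_force: 0.0
```

```bash
python3 -m creep '[{"jaw":-0.1,"xyz":[0,0,0.5],"angular":[0,0,0]},{"jaw":-0.1,"xyz":[0,0,1.0],"angular":[0,0,0]}]'
```

```text
clock: 5.62
eef_pos: [628.3, 199.2, 38.9]
tool_rot: [-3.142, -0.0, 1.513]
force: [-0.2, -0.2, 0.3]
width: 38.3
gripper_force: 0.4
```

```bash
python3 -m creep '[{"jaw":-0.1,"xyz":[0,0,0.5],"angular":[0,0,0]},{"jaw":-0.1,"xyz":[0,0,1.0],"angular":[0,0,0]}]'
```

```text
clock: 5.88
eef_pos: [628.9, 199.3, 38.8]
tool_rot: [3.14, -0.001, 1.513]
force: [-0.8, -0.6, 7.8]
width: 38.5
gripper_force: 4.0
```

```bash
python3 -m creep '[{"jaw":-0.1,"xyz":[0,0,0.5],"angular":[0,0,0]}]'
```

```text
clock: 6.0
eef_pos: [629.2, 199.3, 38.8]
tool_rot: [3.14, -0.001, 1.513]
force: [0.1, -0.9, 10.5]
width: 38.5
gripper_force: 5.3
```

```bash
python3 -m creep '[{"jaw":-0.1,"xyz":[0,0,0.5],"angular":[0,0,0]}]'
```

```text
clock: 6.12
eef_pos: [629.5, 199.4, 38.8]
tool_rot: [3.139, -0.001, 1.513]
force: [-0.4, -1.1, 12.7]
width: 38.5
gripper_force: 6.5
```

```bash
python3 -m creep '[{"jaw":-0.1,"xyz":[0,0,-0.2],"angular":[0,0,-0.03]},{"jaw":-0.1,"xyz":[0,0,-0.2],"angular":[0,0,-0.08]},{"jaw":-0.1,"xyz":[0,0,-0.2],"angular":[0,0,-0.14]},{"jaw":-0.1,"xyz":[0,0,-0.2],"angular":[0,0,-0.20]},{"jaw":-0.1,"xyz":[0,0,-0.2],"angular":[0,0,-0.26]},{"jaw":-0.1,"xyz":[0,0,-0.2],"angular":[0,0,-0.32]},{"jaw":-0.1,"xyz":[0,0,-0.2],"angular":[0,0,-0.38]},{"jaw":-0.1,"xyz":[0,0,-0.2],"angular":[0,0,-0.42]},{"jaw":-0.1,"xyz":[0,0,-0.2],"angular":[0,0,-0.42]}]'
python3 - <<'E'
from h import *
p,d,m=shot('wrist','w3.png')
for n in('wrist','top'):
  if n=='top': p,d,m=shot('top')
  for s in silhouettes(n,'cover_disc')[:1]:
    c=outline(s['pixels']);w=fworld(m,c[:,0],c[:,1],20) if n=='wrist' else world(m,c[:,0],c[:,1],z=20)[:,:2];o=fitdisc(w,45,38);print(n,s['score'],len(c),o.x,o.cost)
E
```

```text
clock: 7.25
eef_pos: [629.9, 199.4, 38.8]
tool_rot: [3.138, 0.0, 1.933]
force: [0.2, 0.2, 8.2]
width: 38.3
gripper_force: 4.4
wrist 0.63 743 [627.16693335 200.58229273   3.39663507] 4402.802202454806
top 0.82 98 [629.32702865 196.68686292 -59.60557638] 605.5084220917281
```

View pics/w3.png

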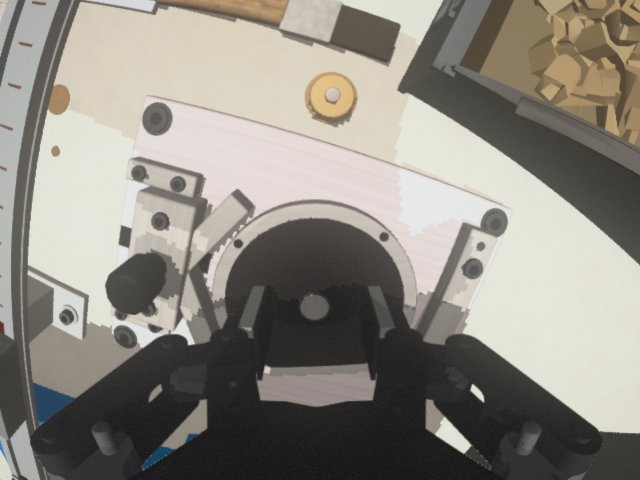

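The disc turns with the tool without slip: its rim dots are at (238,243) and (384,237), as before. I'll continue the turn.

```bash
python3 -m creep '[{"jaw":-0.1,"xyz":[0,0,0],"angular":[0,0,-0.05]},{"jaw":-0.1,"xyz":[0,0,0],"angular":[0,0,-0.12]},{"jaw":-0.1,"xyz":[0,0,0],"angular":[0,0,-0.20]},{"jaw":-0.1,"xyz":[0,0,0],"angular":[0,0,-0.28]},{"jaw":-0.1,"xyz":[0,0,0],"angular":[0,0,-0.36]},{"jaw":-0.1,"xyz":[0,0,0],"angular":[0,0,-0.44]},{"jaw":-0.1,"xyz":[0,0,0],"angular":[0,0,-0.52]},{"jaw":-0.1,"xyz":[0,0,0],"angular":[0,0,-0.58]},{"jaw":-0.1,"xyz":[0,0,0],"angular":[0,0,-0.61]}]'
```

```text
clock: 8.57
eef_pos: [629.9, 199.5, 38.8]
tool_rot: [3.139, 0.002, 2.544]
force: [0.2, -0.8, 8.6]
width: 38.5
gripper_force: 4.4
```

```bash
python3 -m creep '[{"jaw":-0.1,"xyz":[0,0,0],"angular":[0,0,-0.05]},{"jaw":-0.1,"xyz":[0,0,0],"angular":[0,0,-0.12]},{"jaw":-0.1,"xyz":[0,0,0],"angular":[0,0,-0.20]},{"jaw":-0.1,"xyz":[0,0,0],"angular":[0,0,-0.28]},{"jaw":-0.1,"xyz":[0,0,0],"angular":[0,0,-0.36]},{"jaw":-0.1,"xyz":[0,0,0],"angular":[0,0,-0.44]},{"jaw":-0.1,"xyz":[0,0,0],"angular":[0,0,-0.52]},{"jaw":-0.1,"xyz":[0,0,0],"angular":[0,0,-0.58]},{"jaw":-0.1,"xyz":[0,0,0],"angular":[0,0,-0.61]},{"jaw":-0.1,"xyz":[0,0,0],"angular":[0,0,-0.61]}]'
python3 - <<'E'
from h import *
p,d,m=shot('wrist','w4.png')
for s in silhouettes('wrist','align_bar')[:1]:
    c=outline(s['pixels']);print(s['score'],cv2.minAreaRect(fworld(m,c[:,0],c[:,1],24).astype(np.float32)))
s=ctrl.read_state();print(s['qpos'])
E
```

```text
clock: 9.82
eef_pos: [630.0, 199.5, 38.8]
tool_rot: [3.141, 0.004, -3.13]
force: [0.4, -0.5, 8.2]
width: 38.7
gripper_force: 4.3
0.64 ((679.4844970703125, 200.6549530029297), (14.47803783416748, 55.5982551574707), 3.0171637535095215)
[-0.26962866  0.9059238  -0.13767906  1.62257088  0.18691855  0.62228385
  1.07481487]
```

View pics/w4.png

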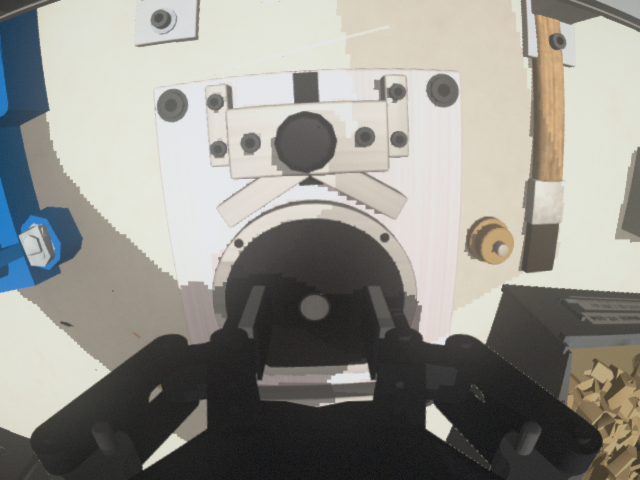

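The flat now faces the bar (rows about 367–385), and the rim dots are at (238,243) and (385,238). I'll work out the angles in world coordinates.

```bash
python3 - <<'E'
from h import *
m=viewer.camera_model('wrist')
def ang(a,b,z):
    w=fworld(m,[a[0],b[0]],[a[1],b[1]],z);e=w[1]-w[0];return w.round(1).tolist(),np.arctan2(e[1],e[0])-np.pi/2
print('dots',ang((238.5,243.5),(384.5,237.5),20))
print('nest bolts',ang((172,105),(443,90),15))
print('blk bolts',ang((250,142),(365,136),31))
print('knob',fworld(m,[305],[141],58))
g=cv2.cvtColor(cv2.imread('pics/w4.png'),cv2.COLOR_BGR2GRAY).astype(int)
for c in range(270,365,15):
    print(c,g[355:408,c].tolist())
E
```

```text
dots ([[603.6, 167.9], [600.4, 227.3]], np.float64(0.053832955185324494))
nest bolts ([[546.3, 140.2], [539.5, 250.1]], np.float64(0.06196016058439424))
blk bolts ([[562.1, 175.8], [559.7, 216.3]], np.float64(0.05974258953623579))
knob [[560.71227789 195.97068279]]
270 [42, 37, 39, 43, 34, 37, 39, 38, 40, 40, 40, 59, 101, 123, 125, 123, 120, 122, 121, 119, 120, 135, 144, 144, 142, 145, 144, 142, 142, 136, 107, 82, 75, 73, 73, 74, 73, 75, 77, 76, 75, 77, 75, 78, 85, 80, 45, 35, 31, 34, 36, 31, 35]
285 [40, 44, 42, 40, 44, 39, 40, 40, 41, 39, 43, 54, 90, 122, 124, 123, 124, 124, 121, 124, 137, 145, 147, 147, 147, 148, 144, 128, 115, 113, 96, 79, 78, 74, 76, 73, 75, 77, 76, 75, 77, 76, 75, 78, 95, 107, 57, 39, 37, 36, 37, 36, 32]
300 [40, 38, 44, 40, 43, 43, 45, 38, 41, 40, 40, 61, 117, 123, 123, 123, 123, 122, 119, 121, 125, 143, 144, 145, 143, 143, 143, 132, 114, 109, 95, 79, 78, 76, 75, 74, 77, 78, 76, 79, 78, 79, 78, 83, 100, 115, 124, 123, 115, 57, 38, 39, 35]
315 [43, 41, 42, 42, 41, 42, 42, 41, 45, 44, 47, 81, 114, 125, 125, 123, 122, 122, 121, 133, 147, 148, 146, 146, 146, 148, 146, 136, 115, 104, 88, 79, 78, 76, 76, 76, 78, 77, 80, 79, 78, 77, 78, 86, 107, 118, 124, 124, 124, 124, 125, 123, 60]
330 [41, 44, 45, 45, 43, 45, 43, 42, 45, 45, 62, 117, 125, 125, 124, 123, 120, 120, 121, 125, 146, 153, 153, 159, 186, 224, 226, 200, 130, 99, 82, 79, 77, 78, 77, 77, 80, 78, 78, 79, 80, 80, 85, 102, 117, 124, 123, 134, 188, 123, 54, 37, 38]
345 [41, 45, 43, 41, 46, 46, 42, 44, 48, 54, 91, 123, 125, 123, 127, 148, 194, 204, 219, 226, 226, 227, 226, 228, 226, 227, 227, 217, 162, 107, 93, 92, 88, 91, 92, 95, 94, 82, 79, 82, 80, 99, 147, 186, 205, 199, 130, 58, 40, 37, 37, 37, 36]
360 [45, 45, 44, 45, 47, 46, 52, 57, 77, 152, 200, 206, 205, 202, 199, 199, 198, 196, 217, 228, 227, 227, 228, 227, 219, 218, 213, 149, 98, 88, 90, 90, 91, 93, 95, 96, 95, 92, 84, 79, 91, 143, 187, 206, 202, 168, 72, 38, 38, 36, 35, 35, 35]
```

```bash
python3 -m creep '[{"jaw":-0.1,"xyz":[-1,0.2,0],"angular":[0,0,0]},{"jaw":-0.1,"xyz":[-2.5,0.4,0],"angular":[0,0,0]},{"jaw":-0.1,"xyz":[-4,0.7,0],"angular":[0,0,0]},{"jaw":-0.1,"xyz":[-5.5,0.9,0],"angular":[0,0,0]},{"jaw":-0.1,"xyz":[-7,1.2,0],"angular":[0,0,0]},{"jaw":-0.1,"xyz":[-8.5,1.5,0],"angular":[0,0,0]},{"jaw":-0.1,"xyz":[-9.5,1.7,0],"angular":[0,0,0]},{"jaw":-0.1,"xyz":[-10,1.8,0],"angular":[0,0,0]}]'
python3 - <<'E'
from h import *
p,d,m=shot('wrist','w5.png')
g=cv2.cvtColor(p,cv2.COLOR_RGB2GRAY).astype(int)
for c in(290,310,330):print(c,g[355:408,c].tolist())
E
```

```text
clock: 10.92
eef_pos: [639.5, 201.5, 38.8]
tool_rot: [3.141, 0.003, -3.131]
force: [-1.4, 0.6, 10.1]
width: 38.2
gripper_force: 4.7
290 [38, 36, 37, 40, 38, 40, 38, 36, 40, 38, 42, 56, 102, 123, 123, 121, 123, 123, 117, 113, 92, 77, 76, 75, 76, 78, 79, 76, 79, 87, 107, 118, 122, 124, 122, 123, 124, 122, 124, 122, 123, 124, 124, 122, 118, 118, 115, 59, 34, 32, 33, 34, 36]
310 [37, 39, 36, 43, 42, 40, 41, 37, 40, 39, 46, 77, 117, 123, 123, 123, 123, 122, 122, 131, 84, 77, 77, 81, 79, 78, 78, 77, 79, 98, 115, 123, 124, 124, 123, 122, 124, 123, 122, 123, 125, 122, 123, 122, 119, 118, 117, 119, 123, 124, 120, 66, 39]
330 [44, 45, 43, 41, 38, 43, 40, 45, 42, 43, 57, 116, 126, 122, 123, 124, 121, 120, 113, 82, 79, 76, 78, 77, 80, 80, 78, 80, 95, 111, 122, 127, 125, 124, 125, 125, 124, 124, 124, 126, 125, 123, 122, 122, 124, 121, 120, 121, 121, 90, 47, 42, 40]
```

The gap is nearly closed, so I'll creep on in small steps.

```bash
python3 -m creep '[{"jaw":-0.1,"xyz":[-0.6,0,0],"angular":[0,0,0]},{"jaw":-0.1,"xyz":[-1.2,0,0],"angular":[0,0,0]},{"jaw":-0.1,"xyz":[-1.8,0.1,0],"angular":[0,0,0]},{"jaw":-0.1,"xyz":[-1.8,0.1,0],"angular":[0,0,0]}]'
```

```text
clock: 11.48
eef_pos: [641.3, 201.6, 38.8]
tool_rot: [3.141, 0.003, -3.131]
force: [-0.6, -0.6, 9.8]
width: 38.2
gripper_force: 4.5
```

```bash
python3 -m creep '[{"jaw":-0.1,"xyz":[-0.5,0,0],"angular":[0,0,0]},{"jaw":-0.1,"xyz":[-1,0,0],"angular":[0,0,0]},{"jaw":-0.1,"xyz":[-1,0,0],"angular":[0,0,0]}]'
```

```text
clock: 11.85
eef_pos: [641.9, 201.6, 38.8]
tool_rot: [3.141, 0.002, -3.13]
force: [-1.3, -0.4, 10.4]
width: 38.3
gripper_force: 5.0
```

```bash
python3 -m creep '[{"jaw":-0.1,"xyz":[-0.5,0,0],"angular":[0,0,0]},{"jaw":-0.1,"xyz":[-1,0,0],"angular":[0,0,0]},{"jaw":-0.1,"xyz":[-1,0,0],"angular":[0,0,0]}]'
```

```text
clock: 12.22
eef_pos: [641.9, 201.7, 38.8]
tool_rot: [3.141, 0.0, -3.13]
force: [-3.1, -0.7, 12.6]
width: 38.7
gripper_force: 5.9
```

```bash
python3 -m creep '[{"jaw":-0.1,"xyz":[-0.5,0,0],"angular":[0,0,0]},{"jaw":-0.1,"xyz":[-1,0,0],"angular":[0,0,0]},{"jaw":-0.1,"xyz":[-1,0,0],"angular":[0,0,0]}]'
```

```text
clock: 12.6
eef_pos: [642.1, 201.7, 38.8]
tool_rot: [-3.142, -0.002, -3.13]
force: [-5.7, -0.6, 13.7]
width: 38.6
gripper_force: 6.8
```

```bash
python3 -m creep '[{"jaw":-0.1,"xyz":[-0.4,0,0],"angular":[0,0,0]},{"jaw":-0.1,"xyz":[-0.4,0,0],"angular":[0,0,0]},{"jaw":-0.1,"xyz":[-0.4,0,0],"angular":[0,0,0]},{"jaw":-0.1,"xyz":[-0.4,0,0],"angular":[0,0,0]}]'
python3 - <<'E'
from h import *
p,d,m=shot('wrist','w6.png')
cv2.imwrite('pics/w6c.png',cv2.resize(p[60:420,140:500,::-1],None,fx=1.6,fy=1.6,interpolation=2))
E
```

```text
clock: 13.1
eef_pos: [642.0, 201.7, 38.7]
tool_rot: [-3.141, -0.003, -3.13]
force: [-7.3, -0.4, 13.8]
width: 38.5
gripper_force: 7.1
```

View pics/w6c.png

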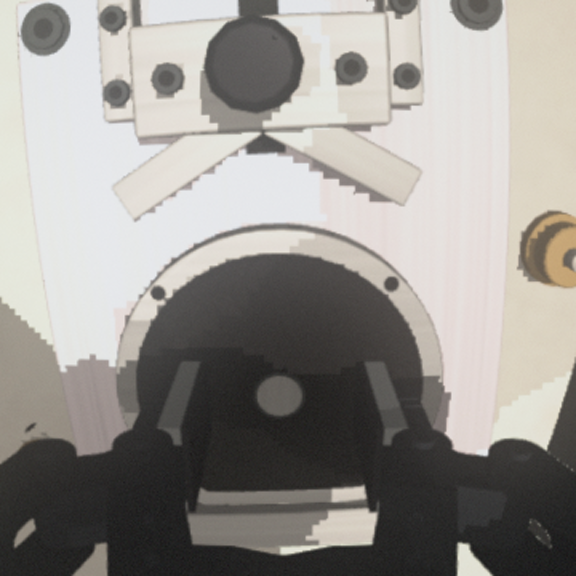

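Image: the flat is in contact with the bar along its whole length (crop row ~500) and the rim dots are parallel to the nest. Press is 7 N for over 0.5 s with the jaw still back. Now I'll unload and lift.

```bash
python3 -m creep '[{"jaw":-0.1,"xyz":[0.7,0,0],"angular":[0,0,0]},{"jaw":-0.1,"xyz":[1.4,0,-0.5],"angular":[0,0,0]},{"jaw":-0.1,"xyz":[1.4,0,-1.2],"angular":[0,0,0]},{"jaw":-0.1,"xyz":[1.4,0,-2.2],"angular":[0,0,0]},{"jaw":-0.1,"xyz":[1.4,0,-4],"angular":[0,0,0]},{"jaw":-0.1,"xyz":[1.4,0,-10],"angular":[0,0,0]},{"jaw":-0.1,"xyz":[1.4,0,-30],"angular":[0,0,0]},{"jaw":-1,"xyz":[1.4,0,-60],"angular":[0,0,0]},{"jaw":-1,"xyz":[20,0,-100],"angular":[0,0,0]},{"jaw":-1,"xyz":[50,0,-115],"angular":[0,0,0]},{"jaw":-1,"xyz":[50,0,-115],"angular":[0,0,0]},{"jaw":-1,"xyz":[50,0,-115],"angular":[0,0,0]}]'
python3 - <<'E'
from h import *
np.set_printoptions(precision=3,suppress=True)
p,d,m=shot('wrist','w7.png')
for t,z in[('cover_disc',20),('nest',12),('align_bar',24),('jaw_knob',30)]:
    for s in silhouettes('wrist',t)[:1]:
        c=outline(s['pixels']);w=fworld(m,c[:,0],c[:,1],z)
        print(t,s['score'],s['xy'],cv2.minAreaRect(w.astype(np.float32)))
        if t=='cover_disc':print(fitdisc(w,45,38).x)
E
```

```text
clock: 14.65
eef_pos: [594.3, 200.7, 153.0]
tool_rot: [3.141, 0.002, -3.131]
force: [-0.3, -0.2, -0.4]
width: 0.2
gripper_force: 0.0
cover_disc 0.83 [315.1, 269.7] ((634.7762451171875, 200.5123748779297), (76.0667724609375, 89.25518035888672), 1.4163786172866821)
[641.902 201.641   1.25 ]
align_bar 0.75 [367.9, 335.7] ((680.79248046875, 244.6602020263672), (17.7037353515625, 18.77004623413086), 3.849714994430542)
jaw_knob 0.59 [307.7, 192.1] ((568.3272705078125, 196.706787109375), (44.77730941772461, 70.408447265625), 3.9419798851013184)
```

View pics/w7.png

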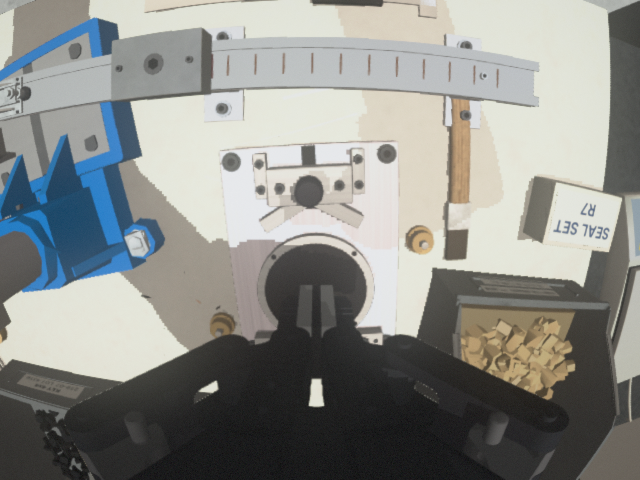

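The disc is at (641.9,201.6) against the bar, and the knob top is at pixel (309,191).

```bash
python3 - <<'E'
from h import *
m=viewer.camera_model('wrist')
print(fworld(m,[309,309],[191,191],58),fworld(m,[271,355],[253,250],20),fworld(m,[231,387],[161,153],15))
E
```

```text
[[558.61627096 196.22990972]
 [558.61627096 196.22990972]] [[611.32071083 168.0139395 ]
 [608.32887212 229.35046357]] [[544.46138335 139.85513469]
 [537.85914528 250.17328221]]
```

```bash
python3 -m creep '[{"jaw":-1,"xyz":[33,-3,0],"angular":[0,0,-0.03]},{"jaw":-1,"xyz":[65,-5.7,0],"angular":[0,0,-0.05]},{"jaw":-1,"xyz":[65,-5.7,10],"angular":[0,0,-0.05]},{"jaw":-1,"xyz":[65,-5.7,45],"angular":[0,0,-0.05]},{"jaw":-1,"xyz":[65,-5.7,75],"angular":[0,0,-0.05]},{"jaw":-1,"xyz":[65,-5.7,92],"angular":[0,0,-0.05]},{"jaw":-1,"xyz":[65,-5.7,98],"angular":[0,0,-0.05]},{"jaw":-1,"xyz":[65,-5.7,98],"angular":[0,0,-0.05]}]'
python3 - <<'E'
from h import *
p,d,m=shot('wrist','w8.png')
shot('scene','s8.png')
cv2.imwrite('pics/w8c.png',np.hstack([cv2.resize(p[100:420,160:480,::-1],(400,400)),cv2.resize(cv2.imread('pics/s8.png')[180:340,240:400],(400,400))]))
E
```

```text
clock: 15.9
eef_pos: [528.9, 194.4, 54.1]
tool_rot: [3.141, 0.0, -3.081]
force: [-0.4, -0.5, 0.8]
width: -0.2
gripper_force: 0.0
```

View pics/w8c.png

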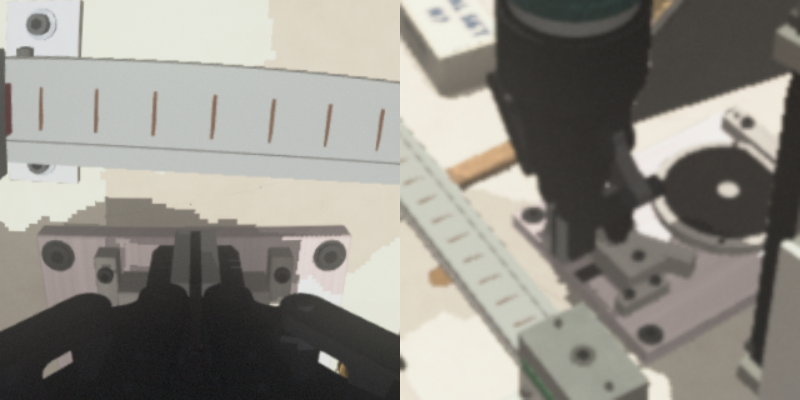

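The fingers stand right behind the knob. Next I push the jaw.

```bash
python3 -m creep '[{"jaw":-1,"xyz":[-2,0,0],"angular":[0,0,0]},{"jaw":-1,"xyz":[-4,0,0],"angular":[0,0,0]},{"jaw":-1,"xyz":[-6,0,0],"angular":[0,0,0]},{"jaw":-1,"xyz":[-8,0,0],"angular":[0,0,0]},{"jaw":-1,"xyz":[-10,0,0],"angular":[0,0,0]},{"jaw":-1,"xyz":[-12,0,0],"angular":[0,0,0]},{"jaw":-1,"xyz":[-13.5,0,0],"angular":[0,0,0]},{"jaw":-1,"xyz":[-15,0,0],"angular":[0,0,0]}]'
```

```text
clock: 17.0
eef_pos: [542.2, 195.0, 53.8]
tool_rot: [-3.141, -0.003, -3.08]
force: [-2.6, 0.1, 0.4]
width: 0.1
gripper_force: 1.7
```

```bash
python3 -m creep '[{"jaw":-1,"xyz":[-1.2,0,0],"angular":[0,0,0]},{"jaw":-1,"xyz":[-2.4,0,0],"angular":[0,0,0]},{"jaw":-1,"xyz":[-3.6,0,0],"angular":[0,0,0]},{"jaw":-1,"xyz":[-4.8,0,0],"angular":[0,0,0]},{"jaw":-1,"xyz":[-6,0,0],"angular":[0,0,0]}]'
```

```text
clock: 17.62
eef_pos: [549.5, 195.5, 54.0]
tool_rot: [-3.142, -0.0, -3.08]
force: [-3.7, 0.4, -1.4]
width: 0.0
gripper_force: 1.6
```

```bash
python3 -m creep '[{"jaw":-1,"xyz":[-1,0,0],"angular":[0,0,0]},{"jaw":-1,"xyz":[-2,0,0],"angular":[0,0,0]},{"jaw":-1,"xyz":[-3,0,0],"angular":[0,0,0]},{"jaw":-1,"xyz":[-4,0,0],"angular":[0,0,0]}]'
```

```text
clock: 18.12
eef_pos: [553.5, 195.8, 54.1]
tool_rot: [-3.142, -0.0, -3.08]
force: [-3.2, -0.7, -0.0]
width: 0.2
gripper_force: 1.6
```

```bash
python3 -m creep '[{"jaw":-1,"xyz":[-0.7,0,0],"angular":[0,0,0]},{"jaw":-1,"xyz":[-1.4,0,0],"angular":[0,0,0]},{"jaw":-1,"xyz":[-2,0,0],"angular":[0,0,0]}]'
```

```text
clock: 18.5
eef_pos: [555.6, 195.9, 54.1]
tool_rot: [3.142, 0.0, -3.081]
force: [-3.3, -0.6, -0.0]
width: -0.2
gripper_force: 1.5
```

```bash
python3 -m creep '[{"jaw":-1,"xyz":[-0.7,0,0],"angular":[0,0,0]},{"jaw":-1,"xyz":[-1.4,0,0],"angular":[0,0,0]}]'
```

```text
clock: 18.75
eef_pos: [556.9, 196.0, 54.1]
tool_rot: [3.142, 0.0, -3.08]
force: [-3.5, -0.4, -1.3]
width: -0.0
gripper_force: 1.6
```

```bash
python3 -m creep '[{"jaw":-1,"xyz":[-0.7,0,0],"angular":[0,0,0]},{"jaw":-1,"xyz":[-1.4,0,0],"angular":[0,0,0]}]'
```

```text
clock: 19.0
eef_pos: [557.5, 196.0, 54.1]
tool_rot: [-3.141, -0.002, -3.08]
force: [-6.9, -0.9, 1.9]
width: -0.2
gripper_force: 2.9
```

```bash
python3 -m creep '[{"jaw":-1,"xyz":[-0.7,0,0],"angular":[0,0,0]},{"jaw":-1,"xyz":[-1.4,0,0],"angular":[0,0,0]}]'
```

```text
clock: 19.25
eef_pos: [557.6, 196.0, 53.9]
tool_rot: [-3.141, -0.004, -3.08]
force: [-8.2, -0.7, 2.8]
width: -0.0
gripper_force: 4.0
```

```bash
python3 -m creep '[{"jaw":-1,"xyz":[-0.7,0,0],"angular":[0,0,0]},{"jaw":-1,"xyz":[-1.4,0,0],"angular":[0,0,0]},{"jaw":-1,"xyz":[-1.4,0,0],"angular":[0,0,0]},{"jaw":-1,"xyz":[-1.4,0,0],"angular":[0,0,0]}]'; python3 - <<'E'
from h import *
np.set_printoptions(precision=3,suppress=True)
print(ctrl.read_state()['force'])
for n in('top','scene'):
  p,d,m=shot(n,n+'9.png')
  for t in('cover_disc','jaw_knob'):
   for s in silhouettes(n,t)[:1]:
    v,u=np.nonzero(s['pixels']&(d>0));w=world(m,u,v,d[v,u]);print(n,t,len(u),np.median(w,0))
E
```

```text
clock: 19.75
eef_pos: [557.7, 196.0, 53.6]
tool_rot: [-3.14, -0.006, -3.08]
force: [-9.1, -0.9, 2.7]
width: -0.1
gripper_force: 4.7
[-9.136 -0.929  2.651]
top cover_disc 638 [662.855 215.388  21.039]
top jaw_knob 1423 [577.211 419.685  34.585]
scene cover_disc 1328 [636.637 197.361  19.526]
scene jaw_knob 666 [577.655 175.301  26.4  ]
```

```bash
python3 -m creep '[{"jaw":-1,"xyz":[-0.7,0,0],"angular":[0,0,0]},{"jaw":-1,"xyz":[-1.4,0,0],"angular":[0,0,0]},{"jaw":-1,"xyz":[-2,0,0],"angular":[0,0,0]},{"jaw":-1,"xyz":[-2,0,0],"angular":[0,0,0]},{"jaw":-1,"xyz":[-2,0,0],"angular":[0,0,0]},{"jaw":-1,"xyz":[-2,0,0],"angular":[0,0,0]}]'
```

```text
clock: 20.8
eef_pos: [557.8, 196.0, 53.2]
tool_rot: [-3.14, -0.01, -3.079]
force: [-12.5, -1.0, 3.4]
width: 0.1
gripper_force: 6.3
```

```bash
python3 -m creep '[{"jaw":-1,"xyz":[2,0,0],"angular":[0,0,0]},{"jaw":-1,"xyz":[4,0,0],"angular":[0,0,0]},{"jaw":-1,"xyz":[8,0,0],"angular":[0,0,0]},{"jaw":-1,"xyz":[18,0,0],"angular":[0,0,0]},{"jaw":-1,"xyz":[24,0,-10],"angular":[0,0,0]},{"jaw":-1,"xyz":[24,0,-60],"angular":[0,0,0]},{"jaw":-1,"xyz":[0,0,-110],"angular":[0,0,0]},{"jaw":-1,"xyz":[0,0,-130],"angular":[0,0,0]},{"jaw":-1,"xyz":[0,0,-130],"angular":[0,0,0]},{"jaw":-1,"xyz":[0,0,-130],"angular":[0,0,0]}]'
python3 - <<'E'
from h import *
np.set_printoptions(precision=3,suppress=True)
p,d,m=shot('wrist','w9.png')
for s in silhouettes('wrist','cover_disc')[:1]:
    c=outline(s['pixels']);print(fitdisc(fworld(m,c[:,0],c[:,1],20),45,38).x)
E
```

```text
clock: 22.05
eef_pos: [562.2, 196.1, 183.4]
tool_rot: [-3.141, -0.001, -3.08]
force: [-0.5, -0.3, -0.7]
width: -0.1
gripper_force: 0.0
[646.149 199.651   4.859]
```

View pics/w9.png

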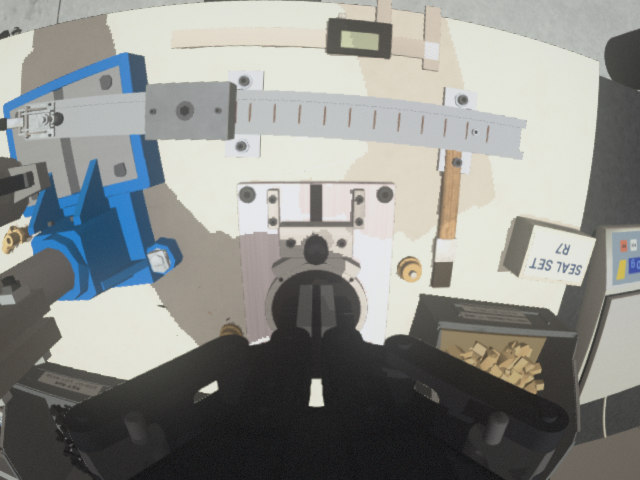

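The jaw is against the rim. I'll back away and check with the fixed cameras.

```bash
python3 -m creep '[{"jaw":-1,"xyz":[30,40,-20],"angular":[0,0,0]},{"jaw":-1,"xyz":[60,85,-40],"angular":[0,0,0]},{"jaw":-1,"xyz":[70,130,-50],"angular":[0,0,0]},{"jaw":-1,"xyz":[70,160,-50],"angular":[0,0,0]},{"jaw":-1,"xyz":[70,160,-50],"angular":[0,0,0]},{"jaw":-1,"xyz":[70,160,-50],"angular":[0,0,0]}]'
python3 - <<'E'
from h import *
np.set_printoptions(precision=3,suppress=True)
print('knob',fworld(viewer.camera_model('wrist'),[0],[0],58)*0)
for n in('top','scene','wrist'):
  p,d,m=shot(n,n+'10.png')
  for t in('cover_disc','nest'):
   for s in silhouettes(n,t)[:1]:
    c=outline(s['pixels']);z=20 if t[0]=='c' else 12
    w=fworld(m,c[:,0],c[:,1],z) if n=='wrist' else world(m,c[:,0],c[:,1],z=z)[:,:2]
    print(n,t,s['score'],fitdisc(w,45,38).x if z==20 else cv2.minAreaRect(w.astype(np.float32)))
a=cv2.imread('pics/top10.png')[130:270,300:440];b=cv2.imread('pics/wrist10.png')
cv2.imwrite('pics/c10.png',np.hstack([cv2.resize(a,(400,400),interpolation=2),cv2.resize(b,(400,400))]))
E
```

```text
clock: 22.9
eef_pos: [483.2, 350.4, 232.9]
tool_rot: [-3.139, -0.002, -3.081]
force: [-0.4, 0.2, 0.0]
width: -0.0
gripper_force: 0.0
knob [[ 0. -0.]]
top cover_disc 0.69 [642.804 200.814  -0.002]
top nest 0.7 ((617.8823852539062, 199.578369140625), (173.5511474609375, 133.2528839111328), 3.8275864124298096)
scene cover_disc 0.71 [637.828 197.998  -2.738]
scene nest 0.96 ((614.1305541992188, 193.48095703125), (184.29153442382812, 139.35052490234375), 4.240965366363525)
wrist cover_disc 0.83 [643.514 201.577   1.198]
wrist nest 0.68 ((616.9298706054688, 201.61383056640625), (173.22579956054688, 132.8706817626953), 3.6196353435516357)
```

View pics/c10.png

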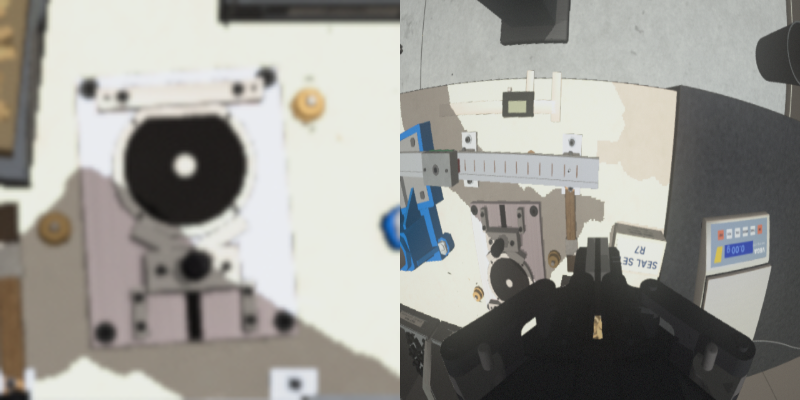

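The top view shows the flat against the bar, the disc centred about 10.9 mm along the nest x axis, and the jaw up on the rim. I'm handing in.

```bash
python3 -c "
from cell import ctrl
print(ctrl.finish_job())"
```

```text
the job is handed in; nothing more can be done
None
```

I turned the disc, pressed its flat flush on the alignment bar with about 7 N, then pushed the V-jaw up against its rim with about 12 N on the knob, and handed the job in with no verdict shown; I saw the jaw against the rim but did not measure its final slide.

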